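Close the tin in the screw press

TASK

Push the tray with the tin fully home under the screw of the press. Then turn the red-ended T-handle clockwise, about half a turn at a time from alternate ends, until the screw has pressed the lid fully home on the tin; feel for it and stop as soon as it is home, because overtightening dents the tin. Leave the screw bearing on the lid, do not touch the tin or lid with the robot, and leave the other things on the table alone.

Things in the scene. Friction and masses are not known exactly. Their poses are not given: they have to be found in the camera images.
- press: Grey bench screw press, fixed. Origin on the screw axis at table height; z up. Base plate 12 mm high, x -158 to +78 mm, y +-88 mm. Two posts at y = +-72 mm carry a bridge along y, 36 mm wide in x, top 156 mm above the table (post nuts to 164 mm, screw nut to 166 mm). The tray slides in along +x of this frame.
- tray (a joint): Travel of the steel tray along the press's +x, m: 0 fully out, 0.060 fully home against its solid stop, the tin then under the screw. Slides with 3 N friction and stays where it is left.
- tray_handle (a point): Middle of the upper part of the outer (-x) face of the black upright tray handle, 80 mm above the table. The handle is 12 mm thick in x, 50 mm wide in y, from 14 to 94 mm above the table. Push it along the press's +x; with the tray home this point is at press x = -106 mm, y = 0; with the tray out at x = -166 mm.
- tee: T-handle of the screw. Origin on the screw axis at the middle of the bar; x along the bar, z up. Steel bar 12 mm thick, red 18 mm balls centred 57 mm from the axis at both ends, hub radius 12 mm. Starts 210 to 215 mm above the table. Clockwise seen from above lowers it, 24 mm a turn. Stays where it is left.
- tin: Loose square blue tin, 72 x 72 x 55 mm, in a nest on the tray (tray floor 18 mm above the table, nest 76 mm square). Origin: centre of its underside; z up.
- lid: Brass-coloured press-on lid on the tin, flange 74 x 74 x 6 mm, held by friction (25 N to move). Origin: centre of the flange's underside, z up. It starts 5 to 8 mm proud: origin 60 to 63 mm above the tin's origin; home it is 55 mm above the tin's origin, flange on the rim. Only the foot may press it.
- shaker: Bystander: grey shaker, 62 mm across, 96 mm high; origin at the centre of its underside.
- prep_cup: Bystander: small grey cup, 70 mm across, 45 mm high; origin at the centre of its underside.
- spice_jar_1: Bystander: spice jar, 45 mm across, 106 mm high; origin at the centre of its underside.
- spice_jar_2: Bystander: spice jar with dark cap, 44 mm across, 105 mm high; origin at the centre of its underside.
- grip (a point): Point on the bar 42 mm from the screw axis, on the tee's +x side. Sideways force here: about 3 N turns the free screw, 5 to 9 N while it presses the lid down; once the lid is home it climbs steeply, past 13 N at once and past 20 N within 10 degrees. The tin dents when the foot presses with more than 70 N (about 25 N here), some 15 degrees after the lid is home.
- foot (a point): Centre of the underside of the screw's foot, a disc of radius 24 mm fixed to the T-handle 114 mm below its origin; it turns with it and rubs on the lid as it presses. It starts 9 to 17 mm higher than the lid.

How it is judged:
By the outcome, as a careful person would: the job done as asked, in the order asked, and still so for the second after the job is handed in, with the robot touching nothing.
It also fails if it takes over 72 s, if anything falls off the work surface, if the arm or the gripper's body presses on something with over 40 N, if the wrist force passes 120 N, or if a joint passes its speed limit or range.

ROBOT

A 6-joint arm with a two-finger parallel gripper is mounted at the origin on a cart in front of the work surface, level with it; the furniture and walls round the work are solid. World frame = base frame: x ahead of the robot, y to its left, z up, the work surface at z = 0. Lengths are in m, angles in degrees, forces in N, time in s.
With the tool pointing down it reaches from about 0.3 to 0.75 m from the base axis. Payload 8.5 kg.
Tool frame: the origin (TCP) lies at the very end of the fingers, on their centre line; the grasp point (between the pads) lies 19 mm behind it (env.hold_point_z is the distance from the TCP to the grasp point, in m); z points along the fingers, y is the line along which they close (so a half turn about z gives the same grasp; the last joint's range is limited). The gripper opens to 85 mm and grips with 20 to 120 N. Pads are 22 mm wide; open, the fingers measure 114 mm over their backs; the gripper's body (76 mm by 85 mm) begins 54 mm behind the grasp point. The pads swing forward as they close: fully open they stand 13 mm farther back than shut.
Start: joints at [57.508, 21.807, 74.336, -0, 83.858, -12.336], TCP at [0.19, 0.516, 0.231] pointing down, gripper open.
Joint ranges: [-178.18, 178.18], [-50.72, 133.34], [12.68, 142.11], [-81.47, 261.47], [9.98, 163.14], [-165.26, 165.26]. Speed limits (degrees/s): [136.94, 136.94, 180, 180, 180, 180].

INTERFACE

Orientations are given as a 3x3 rotation matrix whose columns are the frame's x, y, z axes.
In Python, from rig import env, optics gives the robot as it stands.
- The arm moves only by the shell command python3 -m jog 'ROWS' [OPENING] [FORCE]. ROWS is JSON, a list of rows, each an object with "linear": the shift along the tool's x, y, z in units of 40 mm (1.0 is 40 mm), a list of three; "roll": the turn about the tool's z in units of 5 degrees (1.0 is 5 degrees). A call has 1 to 12 rows; each row shifts and turns the commanded pose from where the row before left it, along the tool's axes as they then stand; what a row does not reach is not made up. A row lasts 1/12 s, in which the tool goes at most 41.7 mm and 7.16 degrees, less where a joint would pass 70% of its speed; a pose out of reach is approached as far as the arm can. A call is refused whole if a number of a shift passes 1 or a number of a turn 1, either way. A call with a gripper value outside its range is refused whole. OPENING is the opening, from -1 (shut) to 1 (fully open), set as the call begins (- or left out, the last holds). The fingers move at their own pace and stop on an object; FORCE is the grip in N (left out, the last holds). Time passes only in rows, so rows that do not move let the fingers close. It gives the time, the measured TCP pose, the force, the opening and the grip force at its end, in the units of the state.
- env.observe(): the state, without advancing time (a new reading comes with each control period).
- optics.get_image(name): name is "scene" or "side" or "wrist"; returns the picture (400x640x3 uint8, red, green, blue); there is no depth.
- optics.calibration(name): a dict with "fov_y" (degrees; the focal length in pixels is half the picture's height over the tangent of half this angle, whatever the lens; pixels are square), "cx", "cy" (the principal point, pixels), "D" ([k1, k2, p1, p2, k3] as OpenCV has them; the pictures are not rectified), "T" (4x4, takes a point from camera to world coordinates). Camera axes: x right, y down, z forward; pixel columns grow to the right and rows downward; lengths in m; the calibration is good to about 2 mm. A picture is of the moment at which its call begins: read the wrist's pose just before it. calibration takes no time and is no camera call; for the wrist camera it gives the pose at the moment of the call.
- env.close_job(): hands the job in; it is judged then, once.
The state is a dict: "time_s": time; "q": joint angles; "qvel": joint speeds; "joint_efforts": joint torques, N m; "position": TCP position; "tool_rot": TCP orientation; "ft_force": force on the tool from outside, world axes, zero at the start; "wrist_torque": the same for the moment, N m; "grip_width": finger opening in m; "gripper_force": force on a finger pad.
Only numpy, scipy, OpenCV 4.12 (cv2) and the standard library are available. Lean on these libraries where they do the work, as an engineer would, in place of code of your own. Each camera call takes 0.05 s, during which the arm holds its last target. There are 200 camera calls.

## Working session

There is one attempt and no reset: what is moved stays moved. The work goes in short steps, Python scripts to look and compute and a shell command to move; the robot and the scene stay as the last step left them, time stands still between calls to the robot, and variables do not carry over. Pictures are saved under pics/ and viewed, at most 10 in all, crops included, and the job is handed in when it is done.

```bash
ls; mkdir -p pics; python3 - <<'E'
from rig import env, optics
import cv2, numpy as np
s=env.observe(); print(s)
for n in ("scene","side"):
    c=optics.calibration(n); print(n,c)
    im=optics.get_image(n); cv2.imwrite(f"pics/{n}0.png",im[:,:,::-1])
E
```

```text
pics
{'time_s': 0.0, 'q': array([ 5.75087849e+01,  2.18404409e+01,  7.43866388e+01,  5.85879050e-04,
        8.38574950e+01, -1.23336459e+01]), 'qvel': array([ 0.02182069,  0.09235599, -0.03374289,  0.09395937, -0.09702414,
       -0.09191988]), 'joint_efforts': array([-7.09721280e-04, -4.48452079e+01, -2.31277585e+01, -2.01501061e-04,
        4.67615027e-03,  3.73656945e-06]), 'position': array([0.18934544, 0.51605709, 0.23070583]), 'tool_rot': array([[-9.38747968e-01,  3.44603554e-01, -8.01495367e-04],
       [ 3.44604333e-01,  9.38747206e-01, -1.23959489e-03],
       [ 3.25232732e-04, -1.43986596e-03, -9.99998911e-01]]), 'ft_force': array([-0.19163946, -0.38206494,  0.75340198]), 'wrist_torque': array([ 0.00988699, -0.01722002, -0.02324812]), 'gripper_force': 0.0, 'grip_width': 0.08521069426246031}
scene {'fov_y': 50.8952260606885, 'cx': 321.64465977747784, 'cy': 198.79140367862504, 'D': array([-0.01809331,  0.        ,  0.        ,  0.        ,  0.        ]), 'T': array([[ 0.81539333, -0.43112302,  0.38635043,  0.10119739],
       [-0.57890421, -0.60943154,  0.54172236, -0.59662329],
       [ 0.00190515, -0.66537669, -0.74650535,  0.97928903],
       [ 0.        ,  0.        ,  0.        ,  1.        ]])}
side {'fov_y': 55.6704857067132, 'cx': 320.9866679257489, 'cy': 201.92809474616035, 'D': array([0.01627227, 0.        , 0.        , 0.        , 0.        ]), 'T': array([[ 0.96245687, -0.14359986,  0.23033857,  0.32568723],
       [-0.27083298, -0.5645207 ,  0.77972167, -0.72268182],
       [ 0.01806297, -0.81283175, -0.5822184 ,  0.70634775],
       [ 0.        ,  0.        ,  0.        ,  1.        ]])}
```

View pics/scene0.png

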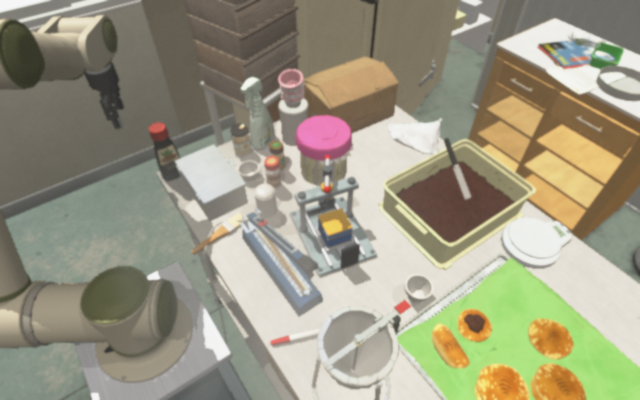

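View pics/side0.png

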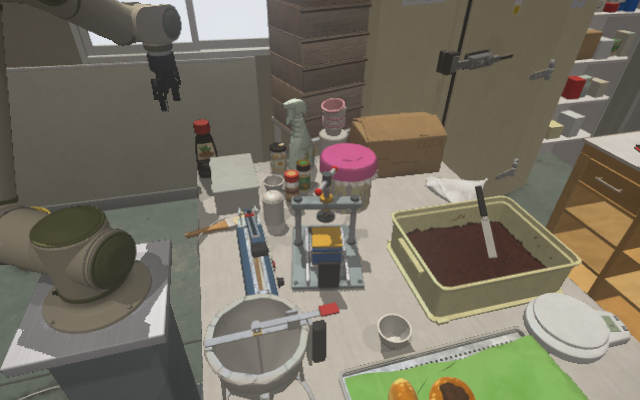

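The scene view shows the press at about (333,225), with the tray handle (black) at (349,257) and the tee at about (327,185). The side view shows the handle at (329,272) and red balls near (320,192). I'll enlarge both crops.

```bash
python3 - <<'E'
import cv2, numpy as np
a=cv2.imread("pics/scene0.png")[150:280,285:380]; b=cv2.imread("pics/side0.png")[160:295,280:375]
f=lambda i:cv2.resize(i,(400,int(i.shape[0]*400/95)),interpolation=cv2.INTER_CUBIC)
a,b=f(a),f(b); h=max(len(a),len(b)); o=np.zeros((h,800,3),np.uint8); o[:len(a),:400]=a;o[:len(b),400:]=b
cv2.imwrite("pics/crop0.png",o); print(o.shape)
for n in("scene0","side0"):
    im=cv2.imread(f"pics/{n}.png").astype(int); B,G,R=im[...,0],im[...,1],im[...,2]
    m=((R>120)&(G<90)&(B<90)).astype(np.uint8)
    k,l,st,ce=cv2.connectedComponentsWithStats(m)
    for i in range(1,k):
        if st[i,4]>4: print(n,st[i],ce[i].round(1))
E
```

```text
(568, 800, 3)
scene0 [542  47   6   6  11] [544.3  49.7]
scene0 [149 127  17   7  34] [157.4 131. ]
scene0 [325 155   6   3  12] [327.5 156. ]
scene0 [324 187   7   6  28] [327.1 189.7]
scene0 [482 318   3   5   5] [483.4 320. ]
side0 [606   2  12   2  16] [610.5   2.8]
side0 [568  76  17   5  55] [575.6  78. ]
side0 [324 100  12  10  48] [330.5 104.4]
side0 [194 119  14   6  67] [200.5 121.8]
side0 [636 147   4   4   9] [637.4 148.3]
side0 [321 161   5   5   5] [323. 163.]
side0 [331 164  44  17 194] [350.5 173.1]
side0 [284 170  15   8  34] [290.6 174.6]
side0 [315 189   7   5  28] [317.9 190.9]
side0 [245 213   9   4  21] [249.1 214.4]
side0 [273 261   2   5   6] [273.5 263. ]
side0 [319 303  20  13 186] [328.4 308.9]
side0 [467 393   3   7   7] [468.4 396. ]
```

View pics/crop0.png

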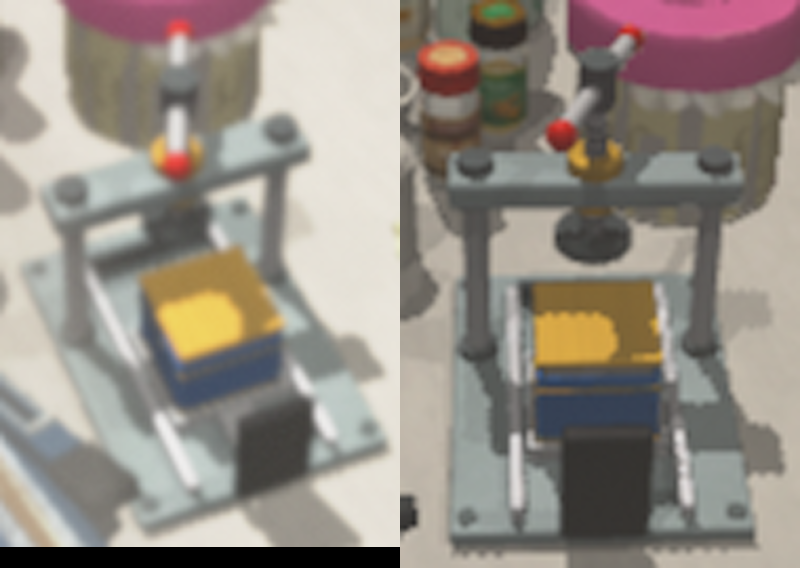

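The crop shows the balls, in original pixels, at scene (327.5,157) and (327,189.3), and side (334.2,169) and (318,191.8). Post nuts are at scene (301.6,195) and (352.2,180.4), and side (297.8,198) and (355,198). The tin is in the tray and the handle faces the cameras (−y). Next I triangulate these points.

```bash
cat > h.py <<'E'
from rig import env, optics
import cv2, numpy as np
def ray(c,p):
    f=200/np.tan(np.radians(c['fov_y']/2)); K=np.array([[f,0,c['cx']],[0,f,c['cy']],[0,0,1]])
    u=cv2.undistortPoints(np.array([[p]],float),K,c['D'])[0,0]
    d=c['T'][:3,:3]@np.array([u[0],u[1],1]); return c['T'][:3,3],d/np.linalg.norm(d)
def plane(c,p,z):
    o,d=ray(c,p); return o+d*(z-o[2])/d[2]
def tri(rs):
    A=sum(np.eye(3)-np.outer(d,d) for o,d in rs); b=sum((np.eye(3)-np.outer(d,d))@o for o,d in rs)
    x=np.linalg.solve(A,b); return x,[np.linalg.norm(np.cross(x-o,d)) for o,d in rs]
E
python3 - <<'E'
from h import *
np.set_printoptions(precision=4,suppress=True)
S,D=optics.calibration("scene"),optics.calibration("side")
C=lambda x,y:(285+x/4.21,150+y/4.21)
Q=lambda x,y:(280+(x-400)/4.21,160+y/4.21)
P={'ballfar':(C(180,30),Q(629,38),.213),'ballnear':(C(177,165),Q(561,134),.213),'nutL':(C(70,187),Q(475,157),.164),'nutR':(C(283,126),Q(716,157),.164),
'baseFL':(C(150,520),Q(452,535),.012),'baseFR':(C(387,438),Q(753,530),.012),'hL':(C(238,418),Q(563,432),.094),'hR':(C(308,402),Q(652,432),.094),'hub':(C(178,75),Q(598,58),.22)}
for k,(a,b,z) in P.items():
    x,e=tri([ray(S,a),ray(D,b)]); print(k,x,np.round(e,4),plane(S,a,z)[:2],plane(D,b,z)[:2])
E
```

```text
ballfar [0.5954 0.0708 0.2128] [0.0021 0.0021] [0.5977 0.072 ] [0.593  0.0682]
ballnear [ 0.5253 -0.0243  0.2154] [0.0006 0.0006] [ 0.5273 -0.0222] [ 0.5256 -0.0216]
nutL [0.4899 0.039  0.1626] [0.0001 0.0001] [0.4892 0.0379] [0.4895 0.0371]
nutR [0.6295 0.0026 0.1639] [0.0008 0.0008] [0.6303 0.003 ] [0.6285 0.0018]
baseFL [ 0.4408 -0.1149  0.0174] [0.0027 0.0027] [ 0.4453 -0.1104] [ 0.4393 -0.1124]
baseFR [ 0.6095 -0.1478  0.0071] [0.0011 0.0011] [ 0.6081 -0.1495] [ 0.6064 -0.1526]
hL [ 0.5021 -0.1218  0.088 ] [0.0015 0.0015] [ 0.5009 -0.1241] [ 0.4989 -0.1289]
hR [ 0.5468 -0.1358  0.0879] [0.0008 0.0008] [ 0.5429 -0.1394] [ 0.5454 -0.141 ]
hub [0.5608 0.0243 0.2304] [0.001 0.001] [0.5683 0.0336] [0.5648 0.0395]
```

```bash
python3 - <<'E'
from h import *
np.set_printoptions(precision=3,suppress=True)
S,D=optics.calibration("scene"),optics.calibration("side")
for k,a,b in [('pinkL',(297,135),(320,160)),('pinkR',(351,138),(376,163)),('pinkfront',(323,156),(348,177)),('bowlTop',(357,314),(258,297)),('redgrip',(402,307),(328,310)),('blackgrip',(397,322),(319,325)),('cup',(419,282),(394,322)),('sprayTop',(252,84),(295,105)),('shakerTop',(265,188),(273,196)),('soy',(158,130),(202,127)),('greytool',(250,222),(249,214))]:
    x,e=tri([ray(S,a),ray(D,b)]); print(k,x,np.round(e,3))
E
```

```text
pinkL [0.621 0.273 0.132] [0.01 0.01]
pinkR [0.74  0.144 0.165] [0.004 0.004]
pinkfront [0.672 0.189 0.099] [0.008 0.008]
bowlTop [ 0.347 -0.357  0.289] [0.004 0.004]
redgrip [ 0.442 -0.381  0.254] [0.001 0.001]
blackgrip [ 0.423 -0.392  0.236] [0.002 0.002]
cup [ 0.613 -0.297  0.059] [0.001 0.001]
sprayTop [0.579 0.452 0.241] [0.004 0.004]
shakerTop [0.451 0.183 0.081] [0.004 0.004]
soy [0.274 0.496 0.174] [0.002 0.002]
greytool [0.364 0.105 0.079] [0.007 0.007]
```

```bash
python3 -m jog '[{"linear":[0,0,-1],"roll":0},{"linear":[-0.7,-0.7,0],"roll":0},{"linear":[-0.7,-0.7,0],"roll":0},{"linear":[-0.7,-0.7,0],"roll":0},{"linear":[-0.7,-0.7,0],"roll":0},{"linear":[-0.7,-0.7,0],"roll":0},{"linear":[-0.7,-0.7,0],"roll":0},{"linear":[-0.7,-0.7,0],"roll":0},{"linear":[-0.7,-0.7,0],"roll":0},{"linear":[-0.7,-0.7,0],"roll":0},{"linear":[-0.7,-0.7,0],"roll":0},{"linear":[-0.7,-0.7,0],"roll":0}]' -1 30
```

```text
time_s: 1.1
position: [0.3727, 0.1192, 0.2713]
tool_rot: [[-0.939, 0.345, -0.0], [0.345, 0.939, 0.0], [0.0, 0.0, -1.0]]
ft_force: [1.2, -0.0, 0.6]
grip_width: 0.0002
gripper_force: 0.0
```

```bash
python3 -m jog '[{"linear":[-0.7,-0.7,0],"roll":0},{"linear":[-0.7,-0.7,0],"roll":0},{"linear":[-0.7,-0.7,0],"roll":0},{"linear":[-0.7,-0.7,0],"roll":0},{"linear":[-0.7,-0.7,0],"roll":0},{"linear":[-0.7,-0.7,0],"roll":0},{"linear":[-0.7,-0.7,0],"roll":0},{"linear":[-0.7,-0.7,0],"roll":0},{"linear":[0,0,0],"roll":1},{"linear":[0,0,0],"roll":1},{"linear":[0,0,0],"roll":1},{"linear":[0,0,0],"roll":1}]'
python3 -m jog '[{"linear":[0,0,0],"roll":1},{"linear":[0,0,0],"roll":1},{"linear":[0,0,0],"roll":1},{"linear":[0,0,0],"roll":1},{"linear":[0,0,0],"roll":1},{"linear":[0,0,0],"roll":1},{"linear":[0,0,0],"roll":1},{"linear":[0,0,0],"roll":1},{"linear":[0,0,0],"roll":1},{"linear":[0,0,0],"roll":1},{"linear":[0,0,0],"roll":1},{"linear":[0,0,0],"roll":1}]'
```

```text
time_s: 2.1
position: [0.5055, -0.1667, 0.2708]
tool_rot: [[-0.761, 0.649, -0.001], [0.649, 0.761, 0.001], [0.001, -0.0, -1.0]]
ft_force: [-1.2, 0.4, -0.4]
grip_width: -0.0002
gripper_force: 0.0
time_s: 3.1
position: [0.5055, -0.1664, 0.271]
tool_rot: [[0.181, 0.984, -0.001], [0.984, -0.181, 0.0], [0.0, -0.001, -1.0]]
ft_force: [0.6, 0.1, 0.8]
grip_width: -0.0003
gripper_force: 0.0
```

```bash
python3 -m jog '[{"linear":[0,0,0],"roll":0.8},{"linear":[-0.1,0.16,0],"roll":0},{"linear":[0,0,1],"roll":0},{"linear":[0,0,1],"roll":0},{"linear":[0,0,1],"roll":0},{"linear":[0,0,1],"roll":0},{"linear":[0,0,1],"roll":0},{"linear":[0,0,0],"roll":0},{"linear":[0,0,0],"roll":0},{"linear":[0,0,0],"roll":0}]'
python3 - <<'E'
from h import *
cv2.imwrite("pics/wrist1.png",optics.get_image("wrist")[:,:,::-1])
a=optics.get_image("side")[:,:,::-1]; cv2.imwrite("pics/side1.png",cv2.resize(a[150:330,240:460],None,fx=3.2,fy=3.2,interpolation=cv2.INTER_CUBIC))
E
```

```text
time_s: 3.93
position: [0.512, -0.1727, 0.0733]
tool_rot: [[0.244, 0.97, 0.003], [0.97, -0.244, -0.002], [-0.001, 0.003, -1.0]]
ft_force: [1.3, 0.4, 0.0]
grip_width: -0.0001
gripper_force: 0.0
```

View pics/side1.png

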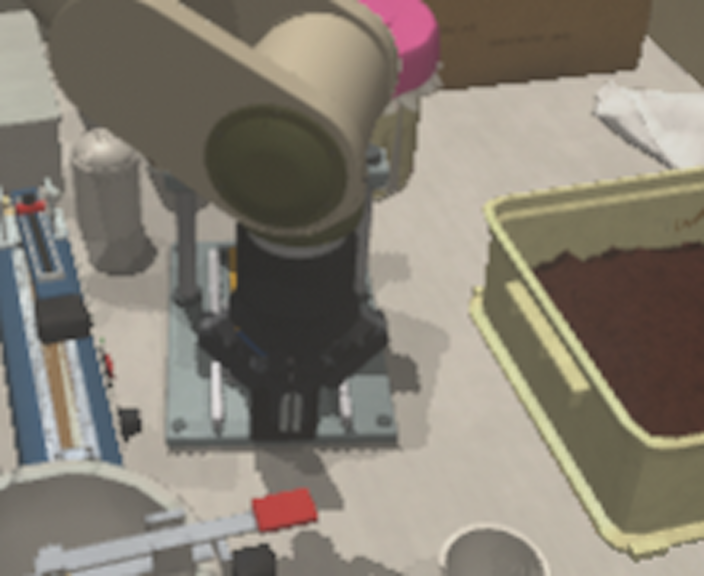

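View pics/wrist1.png

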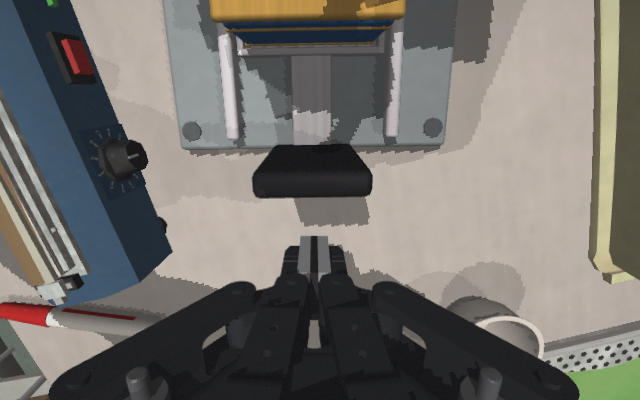

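The side view shows the arm behind the handle. The wrist view shows the handle (312,172) directly ahead of the shut fingertips (314,240), well centred. I'll check where the wrist camera sits, since its housing is on the press side.

```bash
python3 - <<'E'
from h import *
np.set_printoptions(precision=4,suppress=True)
s=env.observe(); c=optics.calibration("wrist"); p=s['position'];R=s['tool_rot']
print(p,c['T'],R.T@(c['T'][:3,3]-p),R.T@c['T'][:3,:3],c['fov_y'],c['cx'],c['cy'],c['D'])
for n,u,z in [('handle top front L',(254,195),.094),('R',(372,193),.094),('base FL',(182,149),.012),('base FR',(441,146),.012)]: print(n,plane(c,u,z))
E
```

```text
[ 0.5121 -0.1727  0.0739] [[ 0.9695 -0.2348 -0.0698  0.5301]
 [-0.2449 -0.9254 -0.2891 -0.0993]
 [ 0.0033  0.2974 -0.9547  0.2156]
 [ 0.      0.      0.      1.    ]] [ 0.0753  0.0001 -0.1418] [[-0.001  -0.9552 -0.2961]
 [ 1.     -0.0006 -0.0015]
 [ 0.0012 -0.2961  0.9552]] 65.43785369049027 313.6553951365214 193.22646634215508 [-0.0372  0.      0.      0.      0.    ]
handle top front L [ 0.4973 -0.1309  0.094 ]
R [ 0.5444 -0.1419  0.094 ]
base FL [ 0.4385 -0.11    0.012 ]
base FR [ 0.6046 -0.15    0.012 ]
```

```bash
python3 -m jog '[{"linear":[0,0,0],"roll":1},{"linear":[0,0,0],"roll":1},{"linear":[0,0,0],"roll":1},{"linear":[0,0,0],"roll":1},{"linear":[0,0,0],"roll":1},{"linear":[0,0,0],"roll":1},{"linear":[0,0,0],"roll":1},{"linear":[0,0,0],"roll":1},{"linear":[0,0,0],"roll":1},{"linear":[0,0,0],"roll":1},{"linear":[0,0,0],"roll":1},{"linear":[0,0,0],"roll":1}]'
python3 -m jog '[{"linear":[0,0,0],"roll":1},{"linear":[0,0,0],"roll":1},{"linear":[0,0,0],"roll":1},{"linear":[0,0,0],"roll":1},{"linear":[0,0,0],"roll":1},{"linear":[0,0,0],"roll":1},{"linear":[0,-0.2,0],"roll":0},{"linear":[0,-0.2,0],"roll":0},{"linear":[0,-0.2,0],"roll":0},{"linear":[0,-0.2,0],"roll":0},{"linear":[0,-0.2,0],"roll":0},{"linear":[0,-0.2,0],"roll":0}]'
```

```text
time_s: 5.03
position: [0.5117, -0.1724, 0.0735]
tool_rot: [[0.963, 0.269, 0.003], [0.269, -0.963, -0.002], [0.003, 0.003, -1.0]]
ft_force: [0.3, -0.4, -0.1]
grip_width: -0.0005
gripper_force: 0.0
time_s: 6.03
position: [0.523, -0.1247, 0.0718]
tool_rot: [[0.97, -0.244, 0.001], [-0.244, -0.97, -0.001], [0.001, 0.001, -1.0]]
ft_force: [-0.9, -4.2, 3.6]
grip_width: 0.0004
gripper_force: 2.3
```

```bash
python3 -m jog '[{"linear":[0,-0.2,0],"roll":0},{"linear":[0,-0.2,0],"roll":0},{"linear":[0,-0.1,0],"roll":0},{"linear":[0,-0.1,0],"roll":0},{"linear":[0,0,0],"roll":0}]'; python3 -c "
from rig import env
print(env.observe()['ft_force'],env.observe()['q'])"
```

```text
time_s: 6.45
position: [0.5284, -0.101, 0.0711]
tool_rot: [[0.97, -0.244, -0.0], [-0.244, -0.97, 0.001], [-0.001, -0.001, -1.0]]
ft_force: [-0.7, 0.9, -0.9]
grip_width: -0.0002
gripper_force: 0.0
[-0.70338462  0.90696759 -0.85157892] [-2.34541777e+01  3.04990789e+01  8.94391028e+01  5.29092559e-02
  6.01128687e+01  8.06424332e+01]
```

```bash
for i in 1; do python3 -m jog '[{"linear":[0,-0.1,0],"roll":0},{"linear":[0,-0.05,0],"roll":0},{"linear":[0,-0.05,0],"roll":0},{"linear":[0,0,0],"roll":0}]'; done; python3 -m jog '[{"linear":[0,-0.05,0],"roll":0},{"linear":[0,-0.05,0],"roll":0}]'
```

```text
time_s: 6.78
position: [0.5302, -0.0939, 0.071]
tool_rot: [[0.97, -0.245, -0.001], [-0.245, -0.97, 0.001], [-0.001, -0.0, -1.0]]
ft_force: [-0.8, -0.3, -0.3]
grip_width: 0.0005
gripper_force: 0.5
time_s: 6.95
position: [0.5304, -0.093, 0.0711]
tool_rot: [[0.97, -0.244, -0.003], [-0.244, -0.97, -0.005], [-0.001, 0.006, -1.0]]
ft_force: [-11.7, -27.8, -0.2]
grip_width: 0.0002
gripper_force: 14.7
```

The force jumped to 30 N with no further travel and the contact point is as expected, so the tray is home. Backing off, rising, and moving above the tee.

```bash
python3 -m jog '[{"linear":[0,0.1,0],"roll":0},{"linear":[0,0.4,0],"roll":0},{"linear":[0,0,-1],"roll":-1},{"linear":[0,0,-1],"roll":-1},{"linear":[0,0,-1],"roll":-1},{"linear":[0,0,-1],"roll":-1},{"linear":[0,0,-1],"roll":-1},{"linear":[0,0,-0.3],"roll":-1},{"linear":[0,0,0],"roll":-1},{"linear":[0,0,0],"roll":-1},{"linear":[0,0,0],"roll":-1},{"linear":[0,0,0],"roll":-1}]'
python3 -m jog '[{"linear":[0,0,0],"roll":-1},{"linear":[0,0,0],"roll":-1},{"linear":[0,0,0],"roll":-1},{"linear":[0,0,0],"roll":-1},{"linear":[0,0,0],"roll":-1},{"linear":[0,0,0],"roll":-1},{"linear":[0,0,0],"roll":-1},{"linear":[0,0,0],"roll":-1},{"linear":[0,0,0],"roll":-1},{"linear":[0,0,0],"roll":-1},{"linear":[0,0,0],"roll":-1},{"linear":[0,0,0],"roll":-1}]'
python3 -m jog '[{"linear":[0,0,0],"roll":-1},{"linear":[0,0,0],"roll":-1},{"linear":[0,0,0],"roll":-1},{"linear":[0,0,0],"roll":-1},{"linear":[0,0,0],"roll":-1},{"linear":[0,0,0],"roll":-1},{"linear":[0,0,0],"roll":-1},{"linear":[0,0,0],"roll":-1},{"linear":[0,0,0],"roll":-1},{"linear":[0,0,0],"roll":-1},{"linear":[0,0,0],"roll":-1},{"linear":[0,0,0],"roll":-1}]'
python3 -m jog '[{"linear":[0,0,0],"roll":-1},{"linear":[0,0,0],"roll":-1},{"linear":[0,0,0],"roll":-1},{"linear":[0,0,0],"roll":-1},{"linear":[0,0,0],"roll":-1},{"linear":[0,0,0],"roll":-1},{"linear":[0,0,0],"roll":-1},{"linear":[0,0,0],"roll":-1},{"linear":[0,0,0],"roll":-1},{"linear":[0,0,0],"roll":-1},{"linear":[0,0,0],"roll":-1},{"linear":[0,0,0],"roll":-1}]'
```

```text
time_s: 7.95
position: [0.5266, -0.1094, 0.2834]
tool_rot: [[0.808, 0.589, 0.001], [0.589, -0.808, 0.001], [0.001, -0.0, -1.0]]
ft_force: [0.3, 0.2, 0.1]
grip_width: 0.0001
gripper_force: 0.0
time_s: 8.95
position: [0.5266, -0.1094, 0.2833]
tool_rot: [[-0.106, 0.994, 0.0], [0.994, 0.106, 0.001], [0.001, 0.0, -1.0]]
ft_force: [-0.4, -0.5, 0.3]
grip_width: 0.0004
gripper_force: 0.0
time_s: 9.95
position: [0.5266, -0.1094, 0.2833]
tool_rot: [[-0.914, 0.405, 0.0], [0.405, 0.914, 0.001], [0.0, 0.001, -1.0]]
ft_force: [0.4, -0.2, 0.2]
grip_width: -0.0001
gripper_force: 0.0
time_s: 10.95
position: [0.5266, -0.1094, 0.2832]
tool_rot: [[-0.808, -0.589, 0.0], [-0.589, 0.808, 0.001], [-0.001, 0.001, -1.0]]
ft_force: [0.8, 0.5, 0.1]
grip_width: 0.0002
gripper_force: 0.0
```

```bash
python3 -m jog '[{"linear":[-0.68,0.36,0],"roll":0},{"linear":[-0.68,0.36,0],"roll":0},{"linear":[-0.68,0.36,0],"roll":0},{"linear":[0,0,0],"roll":-1},{"linear":[0,0,0],"roll":-1},{"linear":[0,0,0],"roll":-1},{"linear":[0,0,0],"roll":-0.5},{"linear":[0,0,0],"roll":0}]'
cat > tee.py <<'E'
from h import *
import sys
np.set_printoptions(precision=4,suppress=True)
c=optics.calibration("wrist"); im=optics.get_image("wrist"); n=sys.argv[1]; z=float(sys.argv[2])
s=env.observe(); R=s['tool_rot']; print(s['position'],'xang',np.degrees(np.arctan2(R[1,0],R[0,0]))%360,'q6',s['q'][5],s['time_s'])
cv2.imwrite(f"pics/{n}.png",im[:,:,::-1])
h=cv2.cvtColor(im,cv2.COLOR_RGB2HSV); m=(((h[...,0]<8)|(h[...,0]>172))&(h[...,1]>150)&(h[...,2]>90)).astype(np.uint8)
k,l,st,ce=cv2.connectedComponentsWithStats(m)
for i in range(1,k):
    if st[i,4]>150: print(st[i],ce[i].round(1),plane(c,ce[i],z))
E
python3 tee.py w2 0.213
```

```text
time_s: 11.62
position: [0.5674, -0.0266, 0.2832]
tool_rot: [[-0.595, -0.803, 0.0], [-0.803, 0.595, 0.001], [-0.001, 0.0, -1.0]]
ft_force: [-0.0, 0.0, 0.7]
grip_width: 0.0005
gripper_force: 0.0
[ 0.5674 -0.0267  0.2832] xang 233.29800595259042 q6 -157.9457595028643 11.6667
[518  91  26  29 294] [529.8 103.7] [0.4082 0.0013 0.213 ]
[355 163  25  24 475] [367.  174.9] [ 0.5234 -0.0232  0.213 ]
[463 305  32  25 291] [481.3 314. ] [0.5126 0.1316 0.213 ]
```

View pics/w2.png

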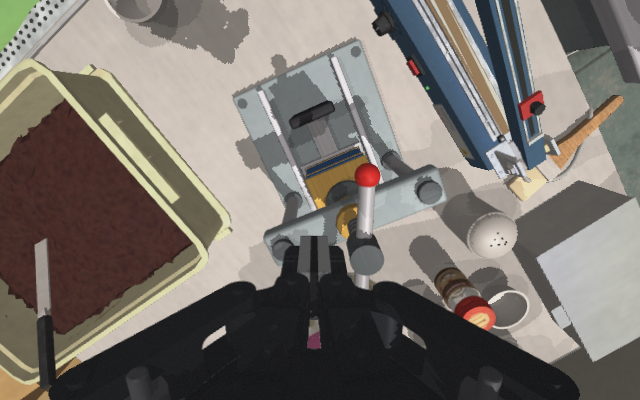

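The wrist view shows the tray home with the handle inside the base plate (312,114) and the lid under the foot. The near ball is at (367,175), giving (0.523,−0.023), as expected. I'll go down beside the bar and approach it.

```bash
python3 -m jog '[{"linear":[0,0,1],"roll":0},{"linear":[0,0,1],"roll":0},{"linear":[0,0,0.33],"roll":0},{"linear":[0,0.1,0],"roll":0},{"linear":[0,0.1,0],"roll":0},{"linear":[0,0.05,0],"roll":0},{"linear":[0,0,0],"roll":0}]'; python3 -m jog '[{"linear":[0,0.05,0],"roll":0},{"linear":[0,0.05,0],"roll":0},{"linear":[0,0,0],"roll":0}]';
```

```text
time_s: 12.25
position: [0.5597, -0.0208, 0.192]
tool_rot: [[-0.597, -0.802, 0.003], [-0.802, 0.597, -0.001], [-0.001, -0.003, -1.0]]
ft_force: [0.4, 0.4, 0.7]
grip_width: -0.0
gripper_force: 0.0
time_s: 12.5
position: [0.556, -0.0185, 0.1907]
tool_rot: [[-0.597, -0.802, 0.001], [-0.802, 0.597, -0.0], [-0.0, -0.001, -1.0]]
ft_force: [0.4, 0.0, -0.5]
grip_width: 0.0
gripper_force: 0.0
```

```bash
python3 -m jog '[{"linear":[0.04,0.08,0],"roll":1},{"linear":[0.04,0.08,0],"roll":1},{"linear":[0.04,0.08,0],"roll":1},{"linear":[0.04,0.08,0],"roll":1}]'; python3 -m jog '[{"linear":[0.04,0.08,0],"roll":1},{"linear":[0.04,0.08,0],"roll":1},{"linear":[0.04,0.08,0],"roll":1},{"linear":[0.04,0.08,0],"roll":1}]'; python3 tee.py w3 0.211
```

```text
time_s: 12.83
position: [0.5427, -0.0151, 0.1902]
tool_rot: [[-0.838, -0.546, 0.001], [-0.546, 0.838, -0.001], [0.0, -0.002, -1.0]]
ft_force: [1.1, -3.7, -2.7]
grip_width: 0.0001
gripper_force: 1.7
time_s: 13.17
position: [0.5311, -0.0064, 0.1901]
tool_rot: [[-0.974, -0.226, -0.0], [-0.226, 0.974, -0.001], [0.001, -0.001, -1.0]]
ft_force: [-0.1, -4.2, -2.7]
grip_width: 0.0002
gripper_force: 1.8
[ 0.5307 -0.0058  0.1901] xang 192.8001233985393 q6 -116.1743462728728 13.2167
[ 336  205   42   40 1310] [356.2 224.3] [0.5034 0.0054 0.211 ]
[ 590  223   50   47 1051] [613.9 245.8] [0.4878 0.1208 0.211 ]
```

```bash
python3 -m jog '[{"linear":[0.04,0.08,0],"roll":1},{"linear":[0.04,0.08,0],"roll":1},{"linear":[0.04,0.08,0],"roll":1},{"linear":[0.04,0.08,0],"roll":1},{"linear":[0.04,0.08,0],"roll":1},{"linear":[0.04,0.08,0],"roll":1},{"linear":[0.04,0.08,0],"roll":1},{"linear":[0.04,0.08,0],"roll":1}]'; python3 -m jog '[{"linear":[0.04,0.08,0],"roll":1},{"linear":[0.04,0.08,0],"roll":1},{"linear":[0.04,0.08,0],"roll":1},{"linear":[0.04,0.08,0],"roll":1},{"linear":[0.04,0.08,0],"roll":1},{"linear":[0.04,0.08,0],"roll":1},{"linear":[0.04,0.08,0],"roll":1},{"linear":[0.04,0.08,0],"roll":1}]';  python3 tee.py w4 0.205
```

```text
time_s: 13.88
position: [0.5201, 0.0199, 0.1898]
tool_rot: [[-0.893, 0.451, -0.002], [0.451, 0.893, -0.001], [0.001, -0.002, -1.0]]
ft_force: [-1.5, -3.8, -3.6]
grip_width: 0.0001
gripper_force: 1.9
time_s: 14.55
position: [0.5281, 0.0468, 0.1895]
tool_rot: [[-0.394, 0.919, -0.003], [0.919, 0.394, -0.001], [0.001, -0.003, -1.0]]
ft_force: [-3.4, -2.2, -3.6]
grip_width: 0.0004
gripper_force: 2.2
[0.5285 0.0472 0.1896] xang 112.923956919504 q6 -30.588380293368843 14.6
[ 52 114  45  37 622] [ 77.1 133.7] [0.4141 0.0651 0.205 ]
[ 342  201   40   39 1224] [361.5 220.5] [0.5379 0.0768 0.205 ]
```

```bash
python3 -m jog '[{"linear":[0.04,0.08,0],"roll":1},{"linear":[0.04,0.08,0],"roll":1},{"linear":[0.04,0.08,0],"roll":1},{"linear":[0.04,0.08,0],"roll":1},{"linear":[0.04,0.08,0],"roll":1},{"linear":[0.04,0.08,0],"roll":1}]'; python3 -m jog '[{"linear":[0.04,0.08,0],"roll":1},{"linear":[0.04,0.08,0],"roll":1},{"linear":[0.04,0.08,0],"roll":1},{"linear":[0.04,0.08,0],"roll":1},{"linear":[0.04,0.08,0],"roll":1},{"linear":[0.04,0.08,0],"roll":1}]';  python3 tee.py w5 0.201
```

```text
time_s: 15.1
position: [0.5449, 0.06, 0.1896]
tool_rot: [[0.116, 0.993, -0.003], [0.993, -0.116, 0.0], [-0.0, -0.003, -1.0]]
ft_force: [-3.8, -1.4, -2.7]
grip_width: 0.0001
gripper_force: 2.0
time_s: 15.6
position: [0.5662, 0.0631, 0.1896]
tool_rot: [[0.597, 0.802, -0.003], [0.802, -0.597, 0.001], [-0.001, -0.003, -1.0]]
ft_force: [-4.6, 1.3, -1.9]
grip_width: 0.0003
gripper_force: 1.8
[0.5668 0.0629 0.1896] xang 53.022703039319644 q6 31.392722707956295 15.65
[  58    0   62   66 1962] [89.9 31.8] [0.5566 0.1958 0.201 ]
[ 340  206   39   38 1172] [359.2 224.8] [0.5947 0.0667 0.201 ]
```

```bash
python3 -m jog '[{"linear":[0,-0.2,0],"roll":0},{"linear":[0,-0.2,0],"roll":0},{"linear":[0,0,-1],"roll":0},{"linear":[0,0,-1],"roll":0},{"linear":[0,0,0],"roll":-1},{"linear":[0,0,0],"roll":-1},{"linear":[0,0,0],"roll":-1},{"linear":[0,0,0],"roll":-1},{"linear":[0,0,0],"roll":-1},{"linear":[0,0,0],"roll":-1},{"linear":[0,0,0],"roll":-1},{"linear":[0,0,0],"roll":-1}]'
python3 -m jog '[{"linear":[0,0,0],"roll":-1},{"linear":[0,0,0],"roll":-1},{"linear":[0,0,0],"roll":-1},{"linear":[0,0,0],"roll":-1},{"linear":[0,0,0],"roll":-1},{"linear":[0,0,0],"roll":-1},{"linear":[0,0,0],"roll":-1},{"linear":[0,0,0],"roll":-1},{"linear":[0,0,0],"roll":-1},{"linear":[0,0,0],"roll":-1},{"linear":[0,0,0],"roll":-1},{"linear":[0,0,0],"roll":-1}]' | head -1
python3 -m jog '[{"linear":[0,0,0],"roll":-1},{"linear":[0,0,0],"roll":-1},{"linear":[0,0,0],"roll":-1},{"linear":[0,0,0],"roll":-1},{"linear":[0,0,0],"roll":-1},{"linear":[0,0,0],"roll":-1},{"linear":[0,0,0],"roll":-1},{"linear":[0,0,0],"roll":-1},{"linear":[0,0,0],"roll":-1},{"linear":[0,0,0],"roll":-1},{"linear":[0,0,0],"roll":-1},{"linear":[0,0,0],"roll":-1}]' | head -1
python3 -m jog '[{"linear":[0,0,0],"roll":-1},{"linear":[0,0,0],"roll":-1},{"linear":[0,0,0],"roll":-1},{"linear":[0,0,0],"roll":-1},{"linear":[0.6,-0.57,0],"roll":0},{"linear":[0.6,-0.57,0],"roll":0},{"linear":[0.6,-0.57,0],"roll":0},{"linear":[0,0,0],"roll":0}]'; python3 tee.py w6 0.201
```

```text
time_s: 16.65
position: [0.5536, 0.0727, 0.2706]
tool_rot: [[-0.067, 0.998, 0.001], [0.998, 0.067, -0.0], [-0.0, 0.001, -1.0]]
ft_force: [-0.3, 0.5, -0.0]
grip_width: 0.0002
gripper_force: 0.0
time_s: 17.65
time_s: 18.65
time_s: 19.32
position: [0.5662, -0.0306, 0.2702]
tool_rot: [[-0.597, -0.802, 0.001], [-0.802, 0.597, -0.002], [0.001, -0.002, -1.0]]
ft_force: [-0.4, -0.3, 0.0]
grip_width: -0.0001
gripper_force: 0.0
[ 0.5659 -0.0284  0.2703] xang 233.34101004250664 q6 -158.1762451192904 19.3667
[529  95  26  30 321] [540.5 108.7] [0.4031 0.0042 0.201 ]
[364 170  25  23 457] [375.9 181.1] [ 0.5197 -0.0201  0.201 ]
[472 316  31  21 245] [489.8 322.5] [0.51   0.1382 0.201 ]
```

```bash
python3 -m jog '[{"linear":[0,0,1],"roll":0},{"linear":[0,0,1],"roll":0},{"linear":[0,0,0.28],"roll":1},{"linear":[0.06,0.2,0],"roll":0},{"linear":[0,0.2,0],"roll":0},{"linear":[0,0,0],"roll":0}]' | sed -n '1,2p;4p'; python3 -m jog '[{"linear":[0.04,0.08,0],"roll":1},{"linear":[0.04,0.08,0],"roll":1},{"linear":[0.04,0.08,0],"roll":1},{"linear":[0.04,0.08,0],"roll":1}]'| sed -n '1,2p;4p'; python3 -m jog '[{"linear":[0.04,0.08,0],"roll":1},{"linear":[0.04,0.08,0],"roll":1},{"linear":[0.04,0.08,0],"roll":1},{"linear":[0.04,0.08,0],"roll":1}]' | sed -n '1,2p;4p'; python3 tee.py w7 0.199
```

```text
time_s: 19.87
position: [0.5518, -0.016, 0.1809]
ft_force: [-0.0, 0.8, 0.1]
time_s: 20.2
position: [0.5405, -0.0132, 0.1811]
ft_force: [4.3, -9.8, -2.3]
time_s: 20.53
position: [0.5291, -0.0046, 0.1803]
ft_force: [-1.7, -13.7, -6.5]
[ 0.5286 -0.004   0.1802] xang 187.91413110280973 q6 -110.985701730597 20.5833
[ 333  203   41   40 1297] [352.7 222.7] [0.5027 0.0084 0.199 ]
[609 206  31  50 728] [623.1 232.5] [0.4904 0.1292 0.199 ]
```

```bash
python3 - <<'E'
from h import *
s=env.observe(); print(s['ft_force'],s['wrist_torque'],s['position'],s['time_s'])
a=optics.get_image("scene")[150:280,285:380,::-1]; b=optics.get_image("side")[160:295,280:375,::-1]
s=env.observe(); print(s['ft_force'],s['wrist_torque'],s['position'],s['time_s'])
f=lambda i:cv2.resize(i,(400,int(i.shape[0]*400/95)),interpolation=cv2.INTER_CUBIC)
a,b=f(a),f(b); o=np.zeros((568,800,3),np.uint8); o[:len(a),:400]=a;o[:len(b),400:]=b[:568]
cv2.imwrite("pics/crop7.png",o)
E
```

```text
[  0.87861067 -12.70279373  -7.09694671] [-1.97957252 -0.09081071  0.10335104] [ 0.52861434 -0.0040449   0.18024454] 20.5833
[ -1.79180797 -10.48445877  -6.3548781 ] [-1.76420024  0.16272565  0.1334041 ] [ 0.52883548 -0.00406283  0.1802037 ] 20.6833
```

View pics/crop7.png

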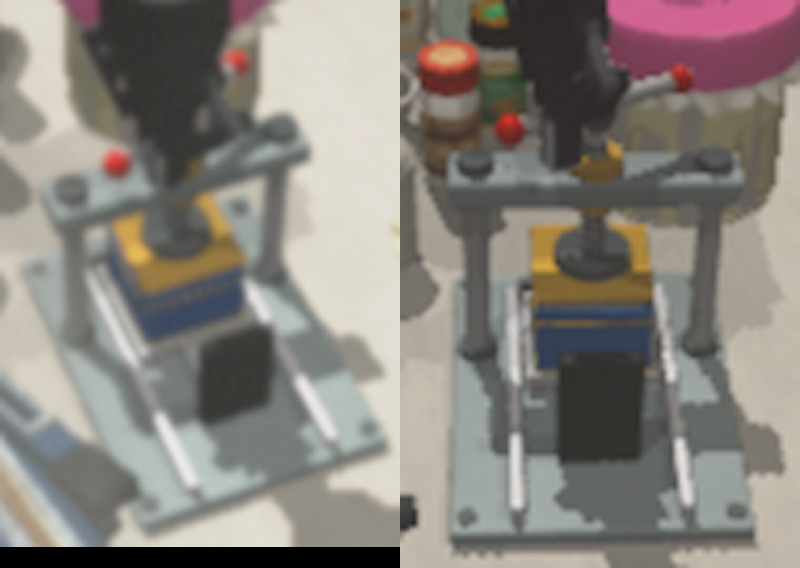

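```bash
python3 -m jog '[{"linear":[0.02,0.04,0],"roll":0.5},{"linear":[0.02,0.04,0],"roll":0.5}]' | sed -n '1,2p;4p'; python3 -m jog '[{"linear":[0.02,0.04,0],"roll":0.5},{"linear":[0.02,0.04,0],"roll":0.5}]' | sed -n '1,2p;4p'; python3 tee.py w8 0.198
```

```text
time_s: 20.85
position: [0.5266, -0.0015, 0.18]
ft_force: [-3.5, -12.8, -7.3]
time_s: 21.02
position: [0.5245, 0.0017, 0.1797]
ft_force: [-4.2, -12.8, -8.6]
[0.5243 0.0021 0.1796] xang 178.20010203767924 q6 -100.70500579709463 21.0667
[616 158  24  53 673] [627.8 186.7] [0.4881 0.137  0.198 ]
[ 334  203   41   40 1299] [354.  222.9] [0.501  0.0196 0.198 ]
```

Force is flat at about 13 N, so the screw is pressing the lid down. By geometry the tee is at z≈0.193 when home, which leaves at least 27° to go.

```bash
python3 -m jog '[{"linear":[0.02,0.04,0],"roll":0.5},{"linear":[0.02,0.04,0],"roll":0.5},{"linear":[0.02,0.04,0],"roll":0.5},{"linear":[0.02,0.04,0],"roll":0.5}]' | sed -n '1,2p;4p'; python3 -m jog '[{"linear":[0.02,0.04,0],"roll":0.5},{"linear":[0.02,0.04,0],"roll":0.5},{"linear":[0.02,0.04,0],"roll":0.5},{"linear":[0.02,0.04,0],"roll":0.5}]' | sed -n '1,2p;4p'; python3 tee.py w9 0.197
```

```text
time_s: 21.4
position: [0.5214, 0.0087, 0.1793]
ft_force: [-3.6, -12.5, -9.1]
time_s: 21.73
position: [0.5197, 0.0158, 0.1792]
ft_force: [-5.5, -12.3, -9.3]
[0.5197 0.0161 0.1792] xang 158.20660291247077 q6 -79.28203756927614 21.7833
[ 602   45   38   67 1229] [618.8  80. ] [0.4862 0.1566 0.197 ]
[ 338  202   39   39 1196] [356.9 221.6] [0.504 0.042 0.197]
```

```bash
python3 -m jog '[{"linear":[0.02,0.04,0],"roll":0.5},{"linear":[0.02,0.04,0],"roll":0.5}]' | sed -n '1,2p;4p'; python3 -m jog '[{"linear":[0.02,0.04,0],"roll":0.5},{"linear":[0.02,0.04,0],"roll":0.5}]' | sed -n '1,2p;4p'
```

```text
time_s: 21.95
position: [0.5193, 0.0194, 0.179]
ft_force: [-6.7, -11.5, -9.5]
time_s: 22.12
position: [0.5192, 0.0231, 0.179]
ft_force: [-6.1, -11.7, -9.8]
```

```bash
python3 -m jog '[{"linear":[0.02,0.04,0],"roll":0.5},{"linear":[0.02,0.04,0],"roll":0.5}]' | sed -n '1,2p;4p'; python3 -m jog '[{"linear":[0.02,0.04,0],"roll":0.5},{"linear":[0.02,0.04,0],"roll":0.5}]' | sed -n '1,2p;4p'
```

```text
time_s: 22.28
position: [0.5194, 0.0268, 0.1788]
ft_force: [-6.9, -11.3, -9.6]
time_s: 22.45
position: [0.5199, 0.0303, 0.1787]
ft_force: [-7.8, -11.1, -9.9]
```

```bash
python3 -m jog '[{"linear":[0.02,0.04,0],"roll":0.5},{"linear":[0.02,0.04,0],"roll":0.5}]' | sed -n '1,2p;4p'; python3 -m jog '[{"linear":[0.02,0.04,0],"roll":0.5},{"linear":[0.02,0.04,0],"roll":0.5}]' | sed -n '1,2p;4p'; python3 tee.py w10 0.196
```

```text
time_s: 22.62
position: [0.5208, 0.0338, 0.1787]
ft_force: [-8.5, -10.1, -9.6]
time_s: 22.78
position: [0.5219, 0.0372, 0.1785]
ft_force: [-8.4, -9.7, -10.6]
[0.522  0.0375 0.1786] xang 128.20848146538734 q6 -46.89257814629715 22.8333
[ 71  36  53  48 829] [100.1  62.4] [0.403  0.0564 0.196 ]
[ 339  202   39   39 1220] [357.9 221.3] [0.5218 0.068  0.196 ]
```

```bash
python3 -m jog '[{"linear":[0.02,0.04,0],"roll":0.5},{"linear":[0.02,0.04,0],"roll":0.5}]' | sed -n '1,2p;4p'; python3 -m jog '[{"linear":[0.02,0.04,0],"roll":0.5},{"linear":[0.02,0.04,0],"roll":0.5}]' | sed -n '1,2p;4p'
```

```text
time_s: 23.0
position: [0.5232, 0.0405, 0.1785]
ft_force: [-10.6, -10.6, -10.1]
time_s: 23.17
position: [0.5249, 0.0437, 0.1784]
ft_force: [-9.4, -9.2, -9.6]
```

```bash
python3 -m jog '[{"linear":[0.02,0.04,0],"roll":0.5},{"linear":[0.02,0.04,0],"roll":0.5}]' | sed -n '1,2p;4p'; python3 -m jog '[{"linear":[0.02,0.04,0],"roll":0.5},{"linear":[0.02,0.04,0],"roll":0.5}]' | sed -n '1,2p;4p'; python3 tee.py w11 0.195
```

```text
time_s: 23.33
position: [0.5268, 0.0467, 0.1783]
ft_force: [-11.1, -9.5, -10.2]
time_s: 23.5
position: [0.529, 0.0496, 0.1783]
ft_force: [-11.7, -7.6, -9.4]
[0.5292 0.0498 0.1783] xang 108.21439145759895 q6 -25.472673839149635 23.55
[ 37 141  44  37 629] [ 62.6 160.6] [0.4126 0.0643 0.195 ]
[ 338  203   40   39 1234] [357.7 222.1] [0.5398 0.0779 0.195 ]
```

```bash
python3 -m jog '[{"linear":[0.02,0.04,0],"roll":0.5},{"linear":[0.02,0.04,0],"roll":0.5}]' | sed -n '1,2p;4p'
```

```text
time_s: 23.72
position: [0.5314, 0.0522, 0.1782]
ft_force: [-12.6, -6.5, -9.1]
```

```bash
python3 -m jog '[{"linear":[0.02,0.04,0],"roll":0.5},{"linear":[0.02,0.04,0],"roll":0.5}]' | sed -n '1,2p;4p'
```

```text
time_s: 23.88
position: [0.5341, 0.0547, 0.1782]
ft_force: [-12.3, -5.6, -8.8]
```

```bash
python3 -m jog '[{"linear":[0.02,0.04,0],"roll":0.5},{"linear":[0.02,0.04,0],"roll":0.5}]' | sed -n '1,2p;4p'
```

```text
time_s: 24.05
position: [0.537, 0.0569, 0.1781]
ft_force: [-13.4, -4.0, -9.3]
```

```bash
python3 -m jog '[{"linear":[0.02,0.04,0],"roll":0.5},{"linear":[0.02,0.04,0],"roll":0.5}]' | sed -n '1,2p;4p'; python3 tee.py w12 0.194
```

```text
time_s: 24.22
position: [0.54, 0.0588, 0.1781]
ft_force: [-13.8, -2.8, -7.9]
[0.5402 0.0589 0.1781] xang 88.23048200572077 q6 -4.426098877122407 24.2667
[ 338  204   40   39 1230] [357.1 223.3] [0.5597 0.0809 0.194 ]
[ 47 242  31  26 484] [ 65.  254.4] [0.4237 0.068  0.194 ]
```

```bash
python3 -m jog '[{"linear":[0.02,0.04,0],"roll":0.5},{"linear":[0.02,0.04,0],"roll":0.5}]' | sed -n '1,2p;4p'
```

```text
time_s: 24.43
position: [0.5428, 0.0602, 0.178]
ft_force: [-16.7, -3.6, -7.0]
```

```bash
python3 -m jog '[{"linear":[0.02,0.04,0],"roll":0.5}]' | sed -n '1,2p;4p'; python3 -m jog '[{"linear":[0,0,0],"roll":0}]' | sed -n '1,2p;4p'
```

```text
time_s: 24.52
position: [0.5442, 0.0609, 0.178]
ft_force: [-18.6, -3.9, -7.7]
time_s: 24.6
position: [0.5443, 0.0609, 0.178]
ft_force: [-16.2, -3.8, -7.2]
```

```bash
python3 -m jog '[{"linear":[0.02,0.04,0],"roll":0.5}]' | sed -n '1,2p;4p'; python3 tee.py w13 0.193
```

```text
time_s: 24.68
position: [0.5456, 0.0614, 0.178]
ft_force: [-19.3, -3.8, -6.9]
[0.5457 0.0615 0.1779] xang 78.26403864720844 q6 5.889670435896478 24.7333
[ 336  204   40   39 1239] [355.3 223.3] [0.5681 0.0796 0.193 ]
[ 62 281  30  29 427] [ 79.7 294.4] [0.4289 0.0681 0.193 ]
```

```bash
python3 -m jog '[{"linear":[0.02,0.04,0],"roll":0.5}]' | sed -n '1,2p;4p'; python3 - <<'E'
from rig import env
import numpy as np
s=env.observe();F=s['ft_force'];R=s['tool_rot'];f=R.T@F;print(f,R.T@s['wrist_torque'],s['time_s'])
E
```

```text
time_s: 24.82
position: [0.547, 0.0619, 0.1779]
ft_force: [-20.7, -4.0, -7.4]
[ -8.88692411 -19.0053193    7.70459389] [ 3.04450775 -1.26240959  0.18099303] 24.8167
```

Force at the bar has climbed from the plateau of about 14 N to 21 N, roughly 15 N at the grip point by lever arm. That means the lid is home. Backing off.

```bash
python3 -m jog '[{"linear":[0,-0.1,0],"roll":0},{"linear":[0,-0.3,0],"roll":0},{"linear":[0,-0.2,0],"roll":0},{"linear":[0,0,-1],"roll":0},{"linear":[0,0,-1],"roll":0},{"linear":[0,0,-1],"roll":0},{"linear":[0,0,-0.5],"roll":0},{"linear":[-0.5,-0.5,0],"roll":0},{"linear":[-0.5,-0.5,0],"roll":0},{"linear":[-0.5,-0.5,0],"roll":0},{"linear":[-0.5,-0.5,0],"roll":0},{"linear":[0,0,0],"roll":0}]' | sed -n '1,2p;4p'; python3 - <<'E'
from h import *
a=optics.get_image("scene")[150:280,285:380,::-1]; b=optics.get_image("side")[160:295,280:375,::-1]
f=lambda i:cv2.resize(i,(400,int(i.shape[0]*400/95)),interpolation=cv2.INTER_CUBIC)
a,b=f(a),f(b); o=np.zeros((568,800,3),np.uint8); o[:len(a),:400]=a;o[:len(b),400:]=b[:568]
cv2.imwrite("pics/crop14.png",o)
E
```

```text
time_s: 25.82
position: [0.4287, 0.0087, 0.3208]
ft_force: [0.3, -0.8, 0.5]
```

View pics/crop14.png

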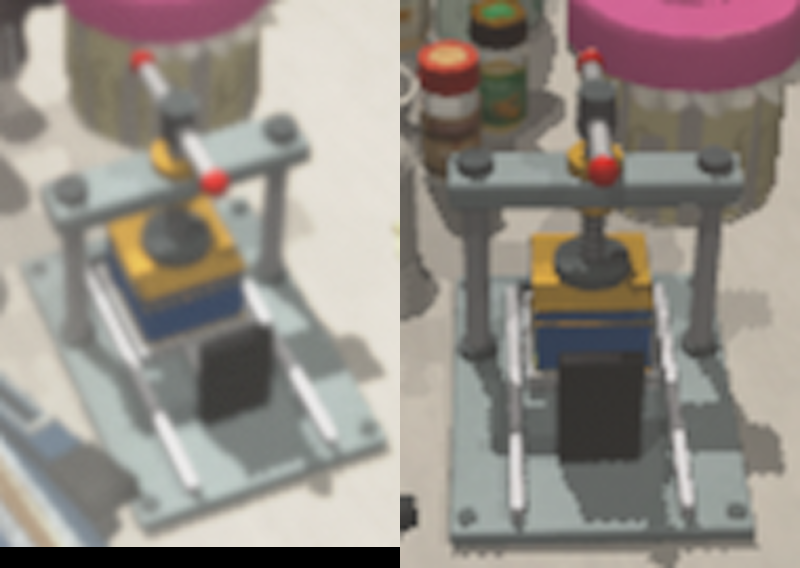

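The crop shows the flange lower edge now at about (590,312) and the tin's brass line at (590,320). The gap was about 17 px at the start and is about 8 now, so the lid has gone down some 6 mm. I'll check the tee height numerically against the expected 0.193.

```bash
cat > ht.py <<'E'
from h import *
np.set_printoptions(precision=4,suppress=True)
def balls(im,box):
    x0,y0,x1,y1=box; i=im[y0:y1,x0:x1]; h=cv2.cvtColor(np.ascontiguousarray(i),cv2.COLOR_RGB2HSV)
    m=(((h[...,0]<7)|(h[...,0]>174))&(h[...,1]>165)&(h[...,2]>90)).astype(np.uint8)
    k,l,st,ce=cv2.connectedComponentsWithStats(m)
    return [(np.array([x0+ce[j][0],y0+ce[j][1]]).round(1),st[j,4]) for j in range(1,k) if st[j,4]>8]
S,D=optics.calibration("scene"),optics.calibration("side")
old=[cv2.imread(f"pics/{n}0.png")[:,:,::-1] for n in("scene","side")]
new=[optics.get_image(n) for n in("scene","side")]
for a,b in (old,new):
    A=balls(a,(310,150,345,200)); B=balls(b,(308,163,338,205)); print(A,B)
    A.sort(key=lambda t:t[0][1]);B.sort(key=lambda t:t[0][1])
    if len(A)==len(B)==2:
        for p,q in zip(A,B): print(*tri([ray(S,p[0]),ray(D,q[0])]))
E
python3 ht.py
```

```text
[(array([326.7, 188.9]), np.int32(15))] [(array([317.6, 191. ]), np.int32(24))]
[(array([335.6, 193.1]), np.int32(11))] [(array([328. , 199.5]), np.int32(24))]
```

```bash
python3 - <<'E'
from h import *
np.set_printoptions(precision=4,suppress=True)
S,D=optics.calibration("scene"),optics.calibration("side")
for a,b in [((326.7,188.9),(317.6,191.0)),((335.6,193.1),(328,199.5)),((285+142/4.21,150+60/4.21),(280+191/4.21,160+60/4.21))]: print(*tri([ray(S,a),ray(D,b)]))
E
```

```text
[ 0.5233 -0.0256  0.2188] [np.float64(0.000597400338289211), np.float64(0.0005974003382890799)]
[ 0.5468 -0.0323  0.195 ] [np.float64(0.0002519425747492829), np.float64(0.0002519425747492199)]
[0.5731 0.0794 0.194 ] [np.float64(0.00037532196152638913), np.float64(0.00037532196152637357)]
```

```bash
python3 -m jog '[{"linear":[0,0,0],"roll":-1},{"linear":[0,0,0],"roll":-1},{"linear":[0,0,0],"roll":-1},{"linear":[0,0,0],"roll":-1},{"linear":[0,0,0],"roll":-1},{"linear":[0,0,0],"roll":-1},{"linear":[0,0,0],"roll":-1},{"linear":[0,0,0],"roll":-1},{"linear":[0,0,0],"roll":-1},{"linear":[0,0,0],"roll":-1},{"linear":[0,0,0],"roll":-1},{"linear":[0,0,0],"roll":-1}]' | head -1
python3 -m jog '[{"linear":[0,0,0],"roll":-1},{"linear":[0,0,0],"roll":-1},{"linear":[0,0,0],"roll":-1},{"linear":[0,0,0],"roll":-1},{"linear":[0,0,0],"roll":-1},{"linear":[0,0,0],"roll":-1},{"linear":[-1,0,0],"roll":0},{"linear":[-1,0,0],"roll":0},{"linear":[-1,0,0],"roll":0},{"linear":[-1,0.08,0],"roll":0},{"linear":[0,0,0],"roll":0}]'; python3 tee.py w15 0.193
```

```text
time_s: 27.02
time_s: 27.93
position: [0.5934, -0.0275, 0.3148]
tool_rot: [[-0.97, 0.244, -0.003], [0.244, 0.97, 0.001], [0.003, 0.0, -1.0]]
ft_force: [-0.8, -0.4, -0.5]
grip_width: -0.0004
gripper_force: 0.0
[ 0.5908 -0.0267  0.3158] xang 165.9049545857064 q6 -89.95233859055419 27.9833
[531  11  40  44 816] [549.6  32.5] [0.5158 0.1835 0.193 ]
[424 122  16  20 266] [431.1 131.5] [0.5702 0.0798 0.193 ]
[284 125  18  21 311] [293.2 134.8] [ 0.5448 -0.0333  0.193 ]
```

```bash
python3 -m jog '[{"linear":[0,0,1],"roll":0},{"linear":[0,0,1],"roll":0},{"linear":[0,0,1],"roll":0},{"linear":[0,0,0.4],"roll":0},{"linear":[0.25,0,0],"roll":0},{"linear":[0.2,0,0],"roll":0},{"linear":[0,0,0],"roll":0},{"linear":[0,0,0],"roll":0}]'|sed -n '1,2p;4p'
python3 -m jog '[{"linear":[0.05,0,0],"roll":0},{"linear":[0.05,0,0],"roll":0}]' |sed -n '1,2p;4p'
```

```text
time_s: 28.65
position: [0.5705, -0.0218, 0.1843]
ft_force: [0.0, -0.0, 0.6]
time_s: 28.82
position: [0.5667, -0.0212, 0.1835]
ft_force: [-1.2, -0.6, 0.4]
```

```bash
python3 -m jog '[{"linear":[0,0,0.1],"roll":0},{"linear":[0.03,0,0],"roll":0},{"linear":[0.03,0,0],"roll":0}]' |sed -n '1,2p;4p'; python3 -m jog '[{"linear":[0.03,0,0],"roll":0}]' |sed -n '1,2p;4p'; python3 -m jog '[{"linear":[0.03,0,0],"roll":0}]' |sed -n '1,2p;4p'; python3 -m jog '[{"linear":[0.02,0,0],"roll":0}]' |sed -n '1,2p;4p'
```

```text
time_s: 29.07
position: [0.5649, -0.0209, 0.1787]
ft_force: [8.7, -1.1, -5.5]
time_s: 29.15
position: [0.5647, -0.0209, 0.1788]
ft_force: [13.0, -2.2, -8.0]
time_s: 29.23
position: [0.5645, -0.0208, 0.1789]
ft_force: [15.5, -2.5, -8.6]
time_s: 29.32
position: [0.5641, -0.0208, 0.1789]
ft_force: [17.0, -3.4, -9.9]
```

A fresh push at about 40 mm radius meets 17 N with barely 1 mm of movement. The pressing range is 5–9 N, so the lid is home. Retreating and handing in.

```bash
python3 -m jog '[{"linear":[-0.2,0,0],"roll":0},{"linear":[-0.4,0,0],"roll":0},{"linear":[0,0,-1],"roll":0},{"linear":[0,0,-1],"roll":0},{"linear":[0,0,-1],"roll":0},{"linear":[0,0,-1],"roll":0},{"linear":[0,-1,0],"roll":0},{"linear":[0,-1,0],"roll":0},{"linear":[0,0,0],"roll":0},{"linear":[0,0,0],"roll":0}]'
python3 - <<'E'
from h import *
a=optics.get_image("scene")[150:280,285:380,::-1]; b=optics.get_image("side")[160:295,280:375,::-1]
f=lambda i:cv2.resize(i,(400,int(i.shape[0]*400/95)),interpolation=cv2.INTER_CUBIC)
a,b=f(a),f(b); o=np.zeros((568,800,3),np.uint8); o[:len(a),:400]=a;o[:len(b),400:]=b[:568]
cv2.imwrite("pics/crop16.png",o)
E
```

```text
time_s: 30.15
position: [0.5643, -0.1049, 0.3388]
tool_rot: [[-0.969, 0.248, -0.001], [0.248, 0.969, 0.0], [0.001, 0.0, -1.0]]
ft_force: [-0.3, -0.1, 0.3]
grip_width: -0.0001
gripper_force: 0.0
```

View pics/crop16.png

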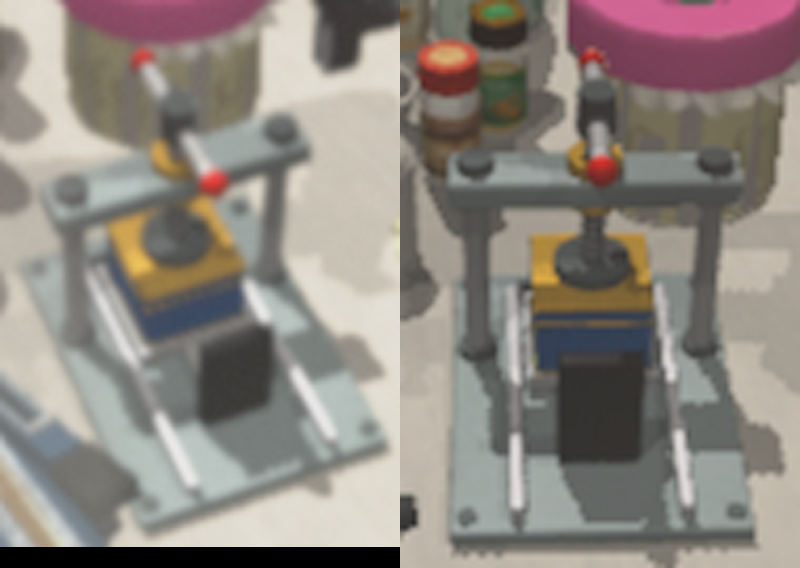

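The final view shows the tray home, the foot bearing on the lid at (592,258), the lid seated on the tin, and the robot clear.

```bash
python3 -c "
from rig import env
print(env.close_job())"
```

```text
the job is handed in; nothing more can be done
None
```

I handed the job in at about 30 s: the tray is against its stop, the screw is left bearing on the lid with the robot clear, and the lid is home by feel (about 17 N at the bar with almost no movement), though the cameras could not confirm the last millimetre.

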